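# Put the blue glaze sample on the sample wire

## Robot

A 7-joint arm with a two-finger parallel gripper is mounted at the origin on a cart in front of the work surface, level with it; the furniture and walls round the work are solid. World frame = base frame: x ahead of the robot, y to its left, z up, the work surface at z = 0. Lengths are in m, angles in rad, forces in N, time in s.
With the tool pointing down it reaches from about 0.425 to 0.975 m from the base axis. Payload 16.7 kg.
Tool frame: the origin (TCP) lies midway between the tips of the shut fingers; the grasp point (between the pads) lies 19 mm behind it; z points along the fingers, y is the direction in which the jaws open and shut (so a half turn about z gives the same grasp; the last joint's range is limited). The gripper opens to 85 mm and grips with 20 to 120 N. Pads are 22 mm wide; open, the fingers measure 114 mm over their backs; the gripper's body (76 mm by 85 mm) begins 54 mm behind the grasp point. The pads swing forward as they close: fully open they stand 13 mm farther back than shut.
Start: joints at [1.067, 0.426, 0.074, 1.606, -0.034, 1.111, -0.067], TCP at [0.234, -0.633, 0.231] pointing down, gripper open.
Joint ranges: [-2.85, 2.85], [-0.5, 2.14], [-1.23, 1.37], [0.21, 2.46], [-1.02, 4.16], [0.16, 2.05], [-2.73, 2.73]. Speed limits (rad/s): [1.89, 1.89, 2.39, 2.39, 3.01, 3.01, 3.01].

## Interface

Orientations are given as a unit quaternion [x, y, z, w].
In Python, from station import robot, hand, solve_ik, sensors, snapshot, job gives the robot as it stands. The module is installed in compiled form; this text tells all that it offers. Calls block until the motion is done:
- robot.reach(position, orientation): joint-space move of the TCP to a pose.
- robot.line_to(position, vel=0.15, frame=None, stop_force=None): straight line of the TCP; frame=None keeps the orientation; vel is the mean speed in m/s. With stop_force (N) it stops when the force on the tool has changed by that much, and returns True; else False.
- robot.movej(angles): joint-space move.
- hand.move_gripper(opening): finger opening in m; the grip force is fixed at half the most; returns when the fingers have stopped.
- robot.dwell(seconds).
- solve_ik(position, orientation): joint angles nearest the present ones, or None.
- sensors.observe(): the state.
- snapshot(name): name is "side" or "top"; returns a dict with "image" (384x512x3 uint8, blue, green, red), "fx", "fy", "cx", "cy" (pixels), "world_from_camera" (4x4, takes a point from camera to world coordinates). Camera axes: x right, y down, z forward; pixel columns grow to the right and rows downward; lengths in m; the calibration is good to about 2 mm. A picture is of the moment at which its call begins. There is no depth.
A pose or a line that the arm cannot do raises robot.Unreachable and nothing moves.
- job.sign_off(): hands the job in, once; it reports no verdict.
The state is a dict: "t": time; "qpos": joint angles; "qd": joint speeds; "tau": joint torques, N m; "eef_pos": TCP position; "eef_rot": TCP orientation; "ft_force": force on the tool from outside, world axes, zero at the start; "ft_torque": the same for the moment, N m; "grip_width": finger opening in m.
Only numpy, scipy, OpenCV 4.12 (cv2) and the standard library are available. Lean on these libraries where they do the work, as an engineer would, in place of code of your own. Each camera call takes 0.05 s, during which the arm holds its last target.

## Task

Take the blue glaze sample ring out of the wooden drying rack, thread it over the free end of the hand-bent sample wire and slide it along the wire, round both bends and past the spring keeper, until it sits fully home between the keeper and the brass stop collar, then let go of it. Feel your way along with a light hand, never pressing harder than 15 N, because forcing the ring chips its fired glaze and bends the wire, and leave the other sample rings standing in the rack.

Things in the scene. Friction and masses are not known exactly. Their poses are not given: they have to be found in the camera images.
- ring_blue_center (a point): Centre of the blue ring: flat fired ceramic ring, deep blue with a bare white lip round the hole, 64 mm across, 10 mm thick, hole 13 mm wide with 2 mm bevels, 50 to 100 g. y axis = axis of the hole. At the start it stands on edge in a pocket of the rack (y level, along the rack's length), upper half free: pinch it across its thickness from above, high on its rim.
- wire_end (a point): Middle of the free end of the sample wire: round steel, 9 mm thick with a domed tip, so the ring has 2 mm of play all round. The whole wire is level, 135 mm above the chest, with nothing under or over it before the keeper. y axis = the way the wire runs from its tip towards the stop, true for at least the first 55 mm; z up.
- home (a point): Centre of the ring when home: on the wire's middle line, 5 mm before the face of the brass stop collar (19 mm across, so fingers holding the ring 13 mm or more above its centre pass over it). y axis = the wire's direction there, pointing at the stop; z up. The wire is straight for at least 44 mm before this point and goes on 40 mm beyond it, then turns down to the foot.
- stand: Stand of the wire, fixed; origin under its round foot, 112 mm wide. Seen from above, from tip to stop, the wire runs straight, bends right by 43 to 67 degrees, runs straight, bends left by 43 to 67 degrees and runs straight to home (bend radius 22 mm). It is bent by hand: how long the straights are, and so where the bends come, differs by up to 50 mm each time and must be seen or felt.
- keeper (a joint): Spring keeper, a hinged steel leaf under the wire. Angle in rad: 0 = up, grows as pressed down. Its nose, 27 mm below the wire's middle line, has a 30 degree ramp from 32 to 10 mm before home: the ring's lower rim slides over the ramp, pressing it down about 0.2, which takes 2 to 8 N along the wire, and it springs up behind the ring, which then has 2.5 mm of play before the collar.
- rack: Drying rack of pale wood, 92 x 176 x 34 mm, fixed. Origin: centre of its underside; y along its length. Three pockets across it, 66 mm apart along y (middle one at the centre), 13 mm wide, floor 12 mm above the chest.
- ring_green_center (a point): Centre of the green sample ring, same size, standing in another pocket of the rack. Stays.
- ring_rust_center (a point): Centre of the rust-brown sample ring, same size, standing in another pocket of the rack. Stays.
- mug: Glazed white beast mug, 130 x 189 x 128 mm, back right, fixed. Origin: underside.
- bottle_d: Stout brown squeeze bottle with needle tip, 50 mm wide, 99 mm high, behind the rack, fixed. Origin: underside.
- tip_tin: Flat teal tin, 70 x 98 x 30 mm, at the back, fixed. Origin: underside.
- bottle_a: Blue squeeze bottle with needle tip, 32 mm wide, 109 mm high, front left, fixed. Origin: underside.
- bottle_b: Grey-green squeeze bottle with needle tip, 42 mm wide, 101 mm high, left, fixed. Origin: underside.
- bottle_c: Black squeeze bottle, 41 mm wide, 84 mm high, at the back, fixed. Origin: underside.

How it is judged:
On the way, in this order (a step that is already met when the one before it is completed fails the run):
1. the blue ring is threaded on the free end of the wire (y of ring_blue_center in the frame of wire_end between 0.01 and 0.055 m and x of ring_blue_center in the frame of wire_end between -0.008 and 0.008 m and z of ring_blue_center in the frame of wire_end between -0.008 and 0.008 m), for 0.1 s.
2. the ring has come round both bends onto the last straight before the keeper (y of ring_blue_center in the frame of home between -0.042 and -0.012 m and x of ring_blue_center in the frame of home between -0.007 and 0.007 m and z of ring_blue_center in the frame of home between -0.008 and 0.008 m), for 0.1 s.
At the end, for the whole second after the job is handed in: The blue ring hangs on the wire at home, within 5 mm before and 3 mm beyond its home point along the wire and 7 mm across, square to the wire within 0.2 rad, at rest, with the keeper sprung up behind it (under 0.05 rad) (y of ring_blue_center in the frame of home between -0.005 and 0.003 m and x of ring_blue_center in the frame of home between -0.007 and 0.007 m and z of ring_blue_center in the frame of home between -0.007 and 0.007 m and angle between the y axis of ring_blue_center and the y axis of home, either way round below 0.2 rad and value of joint keeper below 0.05 rad and linear speed of ring_blue below 0.02 m/s); the robot touches nothing.
It fails at once if the ring presses on the wire, collar or keeper with more than 15 N (contact force between ring_blue and stand above 15 N).
It fails at once if the robot itself presses on the stand or its wire with more than 15 N (contact force between any of the fingers, the arm and stand above 15 N).
It fails at once if another sample ring is shifted by more than 12 mm (distance of any of ring_green_center, ring_rust_center from where it was at the start of the episode above 0.012 m).
It also fails if it takes over 72 s, if anything falls off the work surface, if the arm or the gripper's body presses on something with over 40 N, if the wrist force passes 120 N, or if a joint passes its speed limit or range.

## Working session

There is one attempt and no reset: what is moved stays moved. The work goes in short steps, each a Python script; the robot and the scene stay as the last script left them, time stands still between calls to the robot, and variables do not carry over. Pictures are saved under pics/ and viewed, and the job is handed in when it is done.

```bash
mkdir -p pics; ls
python3 - <<'E'
from station import robot, hand, solve_ik, sensors, snapshot, job
import cv2, json
s=sensors.observe(); print({k:s[k] for k in s})
for n in ("side","top"):
    d=snapshot(n); cv2.imwrite(f"pics/{n}0.png",d["image"]); print(n,d["fx"],d["fy"],d["cx"],d["cy"],d["world_from_camera"])
E
```

```text
pics
{'t': 0.0, 'qpos': array([ 1.06751522,  0.42672948,  0.07383758,  1.60656543, -0.03410505,
        1.11079609, -0.06708937]), 'qd': array([-2.65587377e-04, -1.52663335e-03, -1.20220751e-04,  4.82771449e-04,
       -1.51019948e-03,  3.82926831e-05, -6.67237535e-04]), 'tau': array([ 5.56871546e-04, -9.49854684e+01,  3.76111597e+00, -4.63514078e+01,
        1.92527793e-02,  1.03824941e-02,  4.44705529e-05]), 'eef_pos': array([ 0.23370337, -0.63284259,  0.23063022]), 'eef_rot': array([ 9.84396300e-01,  1.75964601e-01, -1.48771678e-04, -6.01572026e-04]), 'ft_force': array([0.10742088, 0.30817874, 0.28378623]), 'ft_torque': array([ 0.02131866, -0.03318602,  0.0226981 ]), 'grip_width': 0.08502964738364156}
side 397.3112490807435 397.3112490807435 248.44583765789162 192.850990007076 [[-0.90585174 -0.14631931  0.39752143  0.06150494]
 [-0.42319588  0.35332985 -0.83430406  0.93366354]
 [-0.01838139 -0.92398522 -0.38198618  0.55811411]
 [ 0.          0.          0.          1.        ]]
top 421.9547782163768 421.9547782163768 258.24829100567285 198.14740265120886 [[ 0.00170257 -0.98363078  0.18018768  0.27732762]
 [-0.99999301 -0.00227443 -0.00296717 -0.01297051]
 [ 0.00332842 -0.18018137 -0.98362777  1.444312  ]
 [ 0.          0.          0.          1.        ]]
```

View pics/side0.png

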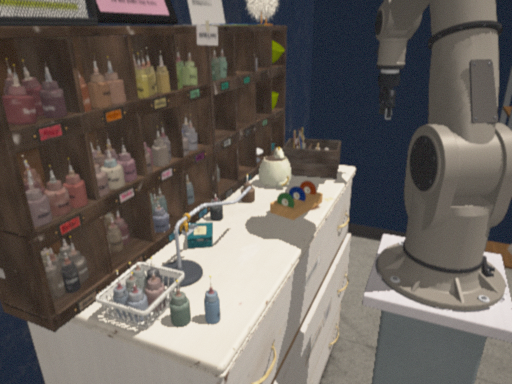

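View pics/top0.png

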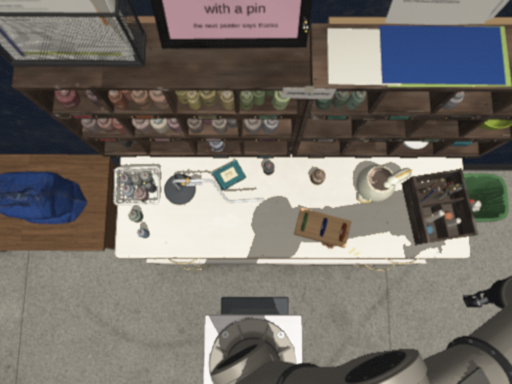

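Run:
```python
import cv2
a=cv2.imread("pics/top0.png")[150:260,110:370]; cv2.imwrite("pics/t1.png",cv2.resize(a[:70,40:200],None,fx=5,fy=5,interpolation=cv2.INTER_CUBIC))
cv2.imwrite("pics/t2.png",cv2.resize(a[40:110,160:260],None,fx=7,fy=7,interpolation=cv2.INTER_CUBIC))
b=cv2.imread("pics/side0.png")
cv2.imwrite("pics/s1.png",cv2.resize(b[175:290,160:340],None,fx=4.4,fy=4.4,interpolation=cv2.INTER_CUBIC))
```

```text
(no output)
```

View pics/t1.png

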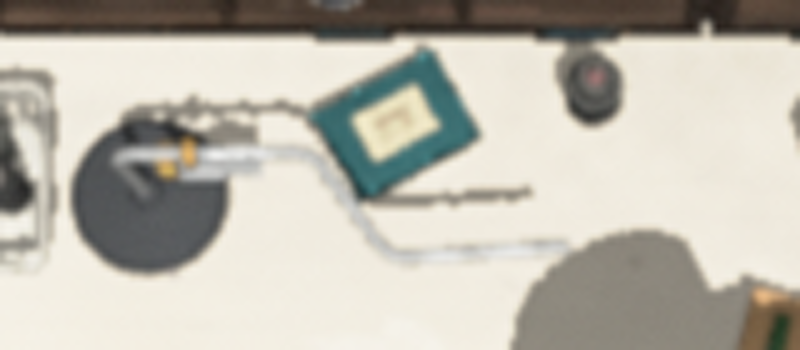

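View pics/t2.png

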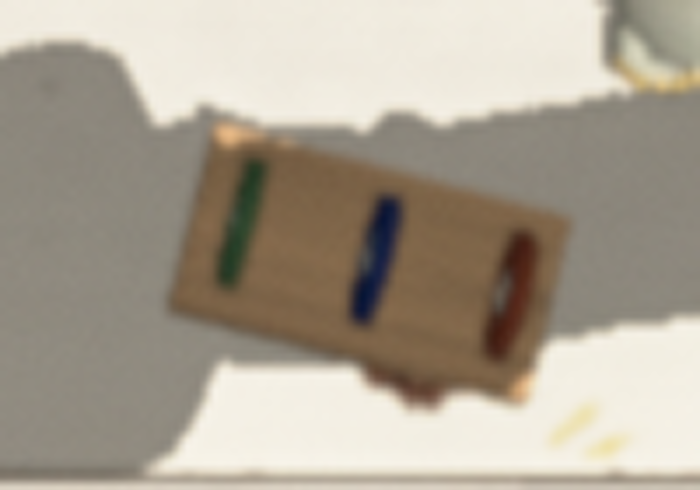

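View pics/s1.png

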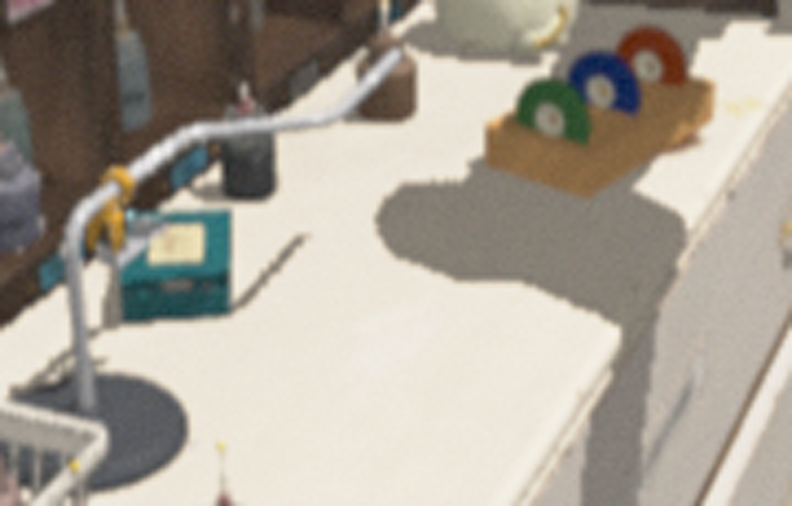

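```bash
cat > h.py <<'E'
import numpy as np, cv2
from station import robot, hand, solve_ik, sensors, snapshot, job
def ray(d,u,v,z):
    T=np.array(d["world_from_camera"]);r=T[:3,:3]@np.array([(u-d["cx"])/d["fx"],(v-d["cy"])/d["fy"],1]);o=T[:3,3]
    return o+r*(z-o[2])/r[2]
def proj(d,p):
    T=np.array(d["world_from_camera"]);c=T[:3,:3].T@(np.asarray(p)-T[:3,3]);return np.array([d["fx"]*c[0]/c[2]+d["cx"],d["fy"]*c[1]/c[2]+d["cy"]])
E
python3 - <<'E'
from h import *
d=[snapshot("top") for _ in range(4)]
im=np.mean([x["image"].astype(float) for x in d],0)
np.save("top_mean.npy",im)
s=im[:,:,0]-im[:,:,2]
c=s[175:210,160:275]
print(np.round(s[190:206,225:270:4]).astype(int))
v=np.clip((c+40)*4,0,255).astype(np.uint8)
cv2.imwrite("pics/br.png",cv2.resize(v,None,fx=6.9,fy=6.9,interpolation=cv2.INTER_NEAREST))
E
```

```text
[[-17 -18 -18 -24 -20 -25 -27 -28 -17 -16 -16 -17]
 [-25 -24 -24 -19 -27 -17 -17 -18 -16 -17 -16 -17]
 [-19 -18 -18 -17 -16 -16 -17 -17 -16 -17 -16 -17]
 [-17 -17 -16 -16 -16 -17 -17 -18 -17 -17 -17 -18]
 [-17 -18 -17 -17 -16 -17 -17 -17 -17 -17 -17 -17]
 [-19 -17 -17 -17 -17 -17 -17 -17 -17 -17 -17 -16]
 [-15 -17 -18 -17 -17 -17 -17 -18 -17 -17 -17 -17]
 [ -6 -17 -17 -17 -17 -17 -17 -17 -22 -20 -17 -27]
 [ -4 -18 -17 -17 -19 -20 -17 -15 -14  -8 -17 -20]
 [ -9 -20 -19 -15 -16 -12  -7  -3  -3  -3 -27 -16]
 [-18  -6  -8  -3  -5  -4  -1  -3  -8 -12 -19 -16]
 [-17  -4  -4  -3  -4 -11  -8 -11 -16 -23 -16 -16]
 [-18 -13 -13 -10 -12 -18 -16 -16 -17 -23 -16 -16]
 [-17 -16 -20 -17 -17 -16 -17 -16 -16 -18 -16 -16]
 [-17 -17 -18 -17 -17 -16 -16 -16 -16 -16 -16 -16]
 [-17 -17 -17 -16 -17 -16 -17 -16 -25 -16 -16 -16]]
```

View pics/br.png

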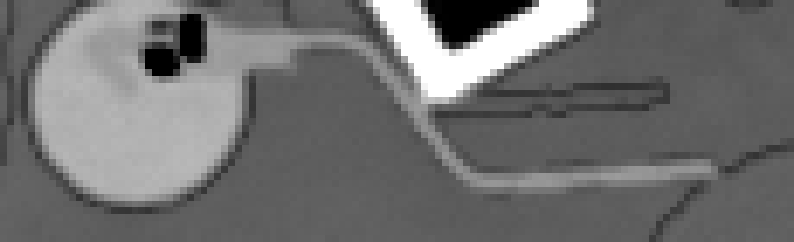

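Run:
```python
from h import *
d=snapshot("top")
im=np.load("top_mean.npy"); s=im[:,:,0]-im[:,:,2]
w=np.clip(s+15,0,14)
Z=.135
def cen(cols,r0,r1):
    o=[]
    for c in cols:
        a=w[r0:r1,c]; o.append((c,(a*np.arange(r0,r1)).sum()/a.sum(),a.sum()))
    return np.array(o)
A=cen(range(226,266),195,206); print("seg1\n",np.round(A[::1],2).tolist())
B=[]
for r in range(183,202):
    a=w[r,205:232].copy(); 
    cols=np.arange(205,232)
    B.append((r,(a*cols).sum()/a.sum(),a.sum()))
print("rows\n",np.round(B,2).tolist())
C=cen(range(180,222),176,184); print("seg3\n",np.round(C,2).tolist())
print(np.round(s[174:190,180:222:2]).astype(int))
for u,v in [(263.3,199),(232,201.5),(222,196),(187.6,180)]: print(u,v,ray(d,u,v,Z))
```

```text
seg1
 [[226.0, 198.89, 25.25], [227.0, 199.74, 22.5], [228.0, 200.52, 20.5], [229.0, 200.67, 21.75], [230.0, 200.81, 21.5], [231.0, 200.84, 22.75], [232.0, 200.82, 22.25], [233.0, 200.76, 19.5], [234.0, 200.76, 18.75], [235.0, 200.89, 25.25], [236.0, 200.82, 27.75], [237.0, 200.72, 29.0], [238.0, 200.72, 29.0], [239.0, 200.73, 29.0], [240.0, 200.74, 26.5], [241.0, 200.68, 23.5], [242.0, 200.47, 18.5], [243.0, 200.22, 19.5], [244.0, 200.16, 20.0], [245.0, 200.06, 17.5], [246.0, 199.92, 18.0], [247.0, 199.91, 24.0], [248.0, 199.98, 26.0], [249.0, 199.96, 28.0], [250.0, 199.85, 29.25], [251.0, 199.79, 30.5], [252.0, 199.74, 30.75], [253.0, 199.73, 28.25], [254.0, 199.69, 28.25], [255.0, 199.66, 23.25], [256.0, 199.56, 22.75], [257.0, 199.29, 21.0], [258.0, 199.11, 20.5], [259.0, 199.07, 20.5], [260.0, 198.98, 22.5], [261.0, 198.85, 22.0], [262.0, 198.95, 20.5], [263.0, 199.42, 8.25], [264.0, nan, 0.0], [265.0, nan, 0.0]]
rows
 [[183.0, 223.44, 218.0], [184.0, 223.81, 206.25], [185.0, 223.86, 204.75], [186.0, 223.28, 183.25], [187.0, 222.77, 145.75], [188.0, 222.25, 132.75], [189.0, 221.
[... 2257 characters left out ...]
 38]
 [  2 -40 -51  -6   1   0   0  -1 -18 -15 -15 -13 -17 -16 -17 -17 -17 -11
   -6 -16  23]
 [  3  -4  -7   0   2   2   3  -1 -25 -17 -17 -17 -17 -17 -17 -17 -17 -20
   -4 -12   6]
 [  3   4   6   4   4   4   4   0 -27 -17 -18 -18 -17 -17 -18 -17 -17 -20
   -9  -8  -3]
 [  3   4   4   4   3   4   5   0 -26 -17 -18 -18 -17 -17 -17 -17 -17 -17
  -16  -4  -4]
 [  4   4   3   3   3   4   4  -1 -26 -18 -17 -17 -17 -17 -17 -17 -17 -17
  -18  -4  -3]]
263.3 199 [ 0.51447974 -0.03285578  0.135     ]
232 201.5 [0.50625098 0.06572741 0.135     ]
222 196 [0.52380315 0.09751479 0.135     ]
187.6 180 [0.57528646 0.20769012 0.135     ]<stdin>:9: RuntimeWarning: invalid value encountered in scalar divide
```

Run:
```python
import cv2,numpy as np
b=cv2.imread("pics/side0.png")
cv2.imwrite("pics/s2.png",cv2.resize(b[185:250,170:255],None,fx=9,fy=9,interpolation=cv2.INTER_CUBIC))
a=np.load("top_mean.npy").astype(np.uint8)
cv2.imwrite("pics/t3.png",cv2.resize(a[165:210,165:240],None,fx=10,fy=10,interpolation=cv2.INTER_CUBIC))
```

```text
(no output)
```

View pics/s2.png

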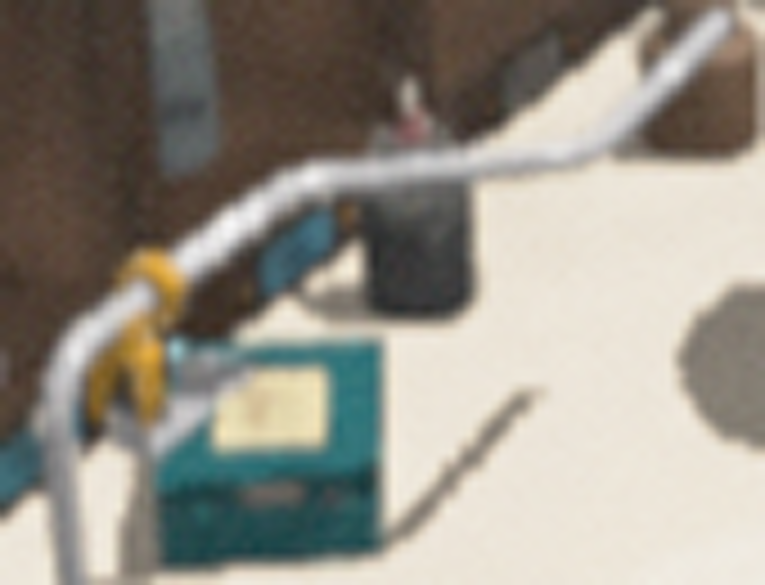

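View pics/t3.png

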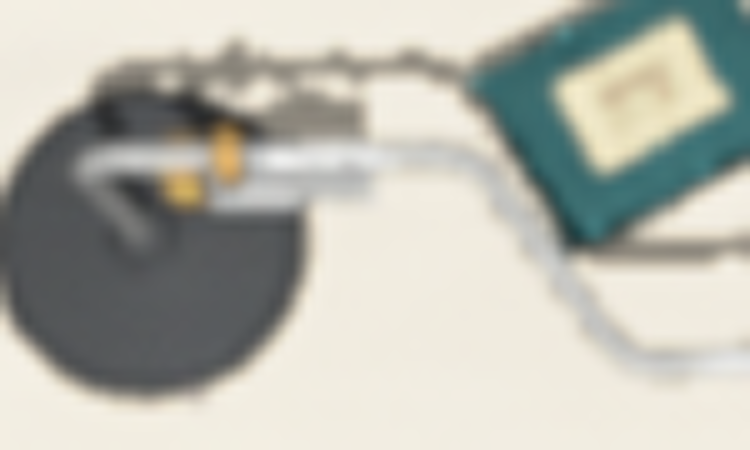

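Run:
```python
from h import *
T=snapshot("top"); S=snapshot("side")
def blue(im):
    b,g,r=[im[:,:,i].astype(int) for i in range(3)]
    return ((b-r>35)&(b-g>25)).astype(np.uint8)
it,is_=T["image"],S["image"]
m=np.zeros((384,512),np.uint8); m[205:245,305:345]=blue(it)[205:245,305:345]
p=np.argwhere(m)[:,::-1]; print("top",len(p),p.mean(0),cv2.minAreaRect(p.astype(np.float32)))
m2=np.zeros((384,512),np.uint8); m2[180:210,285:310]=blue(is_)[180:210,285:310]
p2=np.argwhere(m2)[:,::-1];print("side",len(p2),p2.mean(0),p2.min(0),p2.max(0))
c=p.mean(0)
for z in (.05,.06,.076): print(z,ray(T,*c,z))
# rack top corners
for u,v in [(243,163),(378,262),(520,295),(215,130),(570,215),(522,400),(172,308)]:
    pass
k=lambda x,y:((x+.5)/7-.5+270,(y+.5)/7-.5+190)
for q in [(215,130),(570,215),(528,400),(172,308)]: print(ray(T,*k(*q),.034))
print("rings",[ray(T,*k(*q),.076) for q in [(242,222),(377,258),(512,293)]])
# side hole
g=lambda x,y:((x+.5)/4.4-.5+160,(y+.5)/4.4-.5+175)
print("hole", g(600,92), ray(S,*g(600,92),.044))
cv2.imwrite("pics/s3.png",cv2.resize(is_[175:220,270:325],None,fx=14,fy=13,interpolation=cv2.INTER_NEAREST))
```

```text
top 23 [323.34782609 226.65217391] ((323.423095703125, 226.6154022216797), (1.8418216705322266, 15.523924827575684), 15.255118370056152)
side 91 [297.59340659 192.25274725] [290 187] [304 199]
0.05 [ 0.43703489 -0.23347542  0.05      ]
0.06 [ 0.43588947 -0.23189396  0.06      ]
0.076 [ 0.4340568  -0.22936363  0.076     ]
[ 0.5016156  -0.15955596  0.034     ]
[ 0.46059604 -0.32975158  0.034     ]
[ 0.37192442 -0.30639466  0.034     ]
[ 0.41540313 -0.13758558  0.034     ]
rings [array([ 0.45152335, -0.16708298,  0.076     ]), array([ 0.43478906, -0.22964597,  0.076     ]), array([ 0.41858895, -0.29196852,  0.076     ])]
hole (295.97727272727275, 195.52272727272728) [ 0.44099203 -0.22857065  0.044     ]
```

View pics/s3.png

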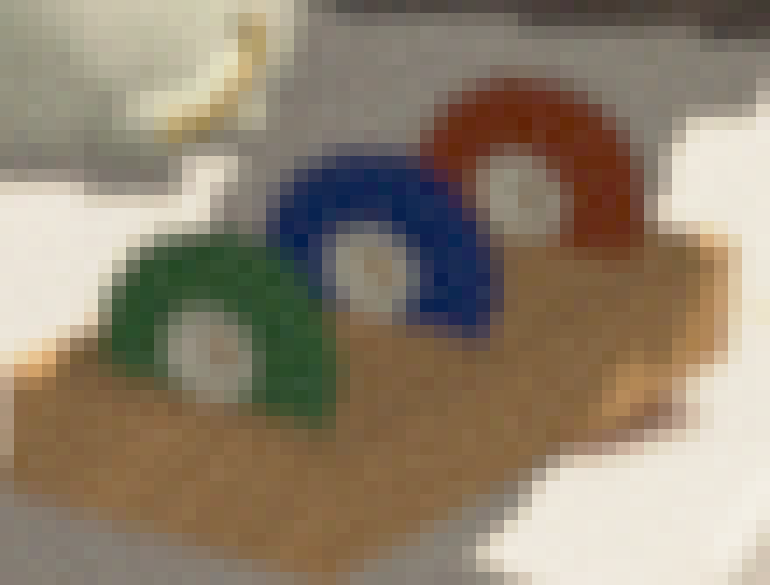

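```bash
cat > wire.py <<'E'
from h import *
from scipy.spatial.transform import Rotation as R
def quat(a,flip=False):
    y=np.array([np.sin(a),np.cos(a),0]); 
    if flip:y=-y
    z=np.array([0,0,-1.]); return R.from_matrix(np.c_[np.cross(y,z),y,z]).as_quat()
def line(P):
    c=P.mean(0); u=np.linalg.svd(P-c)[2][0]; return c,u
def inter(c1,u1,c2,u2):
    t=np.linalg.solve(np.c_[u1,-u2],c2-c1); return c1+t[0]*u1
class Wire:
    """planar polyline with r=22 mm arcs: tip, corner1, corner2, home"""
    def __init__(s,tip,c1,c2,home,r=.022):
        s.tip=tip; u=[(c1-tip),(c2-c1),(home-c2)]; L=[np.linalg.norm(x) for x in u]; u=[x/l for x,l in zip(u,L)]
        a=[np.arctan2(x[0],x[1]) for x in u]; s.a=a; d=np.diff(a); t=np.abs(r*np.tan(d/2))
        s.seg=[("l",L[0]-t[0],tip,a[0]),("a",r*abs(d[0]),c1-t[0]*u[0],a[0],d[0]),("l",L[1]-t[0]-t[1],c1+t[0]*u[1],a[1]),
          ("a",r*abs(d[1]),c2-t[1]*u[1],a[1],d[1]),("l",L[2]-t[1]+.04,c2+t[1]*u[2],a[2])]
        s.r=r; s.L=sum(x[1] for x in s.seg)-.04; s.cum=np.cumsum([x[1] for x in s.seg])
    def at(s,q):
        for g in s.seg:
            if q<=g[1] or g is s.seg[-1]: break
            q-=g[1]
        a=g[3]; 
        if g[0]=="l": return g[2]+q*np.array([np.sin(a),np.cos(a)]),a
        sg=np.sign(g[4]); b=a+sg*q/s.r
        return g[2]+s.r*sg*np.array([np.cos(a)-np.cos(b),np.sin(b)-np.sin(a)]),b
E
python3 - <<'E'
from wire import *
T=snapshot("top")
im=np.load("top_mean.npy"); s=im[:,:,0]-im[:,:,2]; w=np.clip(s+15,0,14)
W=lambda P:np.array([ray(T,u,v,.135)[:2] for u,v in P])
cr=lambda c,r0,r1:(c,(w[r0:r1,c]*np.arange(r0,r1)).sum()/w[r0:r1,c].sum())
P1=W([cr(c,195,206) for c in range(236,262)])
def rc(r):
    c0=int(round(222.5+.74*(r-195.5))); a=w[r,c0-4:c0+5]; return ((a*np.arange(c0-4,c0+5)).sum()/a.sum(),r)
P2=W([rc(r) for r in range(191,198)])
print(np.round([rc(r) for r in range(189,199)],2).tolist())
P3=W([cr(c,177,184) for c in range(203,208)])
l1,l2=line(P1),line(P2); print(l1,l2); print(P3)
# collar
print(np.round(s[177:184,183:193]).astype(int))
print(np.round(im[172:188,183:193].mean(2)).astype(int))
print(np.round(im[174:186,165:183].mean(2)).astype(int))
print("bot collar edges",[ray(T,u,180.2,.135)[1] for u in (186,187,188,189,189.5,190)])
print("tip row", np.round(s[196:203,258:266]).astype(int)); print([ray(T,u,198.9,.135) for u in (262.5,263,263.5)])
E
```

```text
[[219.92, 189.0], [219.91, 190.0], [220.1, 191.0], [220.66, 192.0], [221.16, 193.0], [222.06, 194.0], [222.83, 195.0], [223.54, 196.0], [224.17, 197.0], [225.07, 198.0]]
(array([0.51136782, 0.01378883]), array([ 0.07836535, -0.99692471])) (array([0.53023886, 0.09739912]), array([-0.81601148, -0.57803569]))
[[0.57455889 0.15875149]
 [0.57474773 0.15557949]
 [0.57532673 0.15241681]
 [0.57538446 0.14924109]
 [0.57543815 0.14606517]]
[[  -9   -8   -8  -30  -48  -38  -15   -8  -12  -15]
 [ -29  -22  -20  -55  -84  -71  -28   -4   -6  -10]
 [ -22  -16  -22  -66 -102  -83  -26   -1   -1   -4]
 [  -9   -7  -19  -71 -115  -91  -24   -1    0   -1]
 [ -28  -20  -20  -65 -113  -97  -28   -1   -1    0]
 [ -75  -57  -27  -43  -85  -79  -27   -2    0   -1]
 [-106  -88  -34  -17  -34  -33  -13   -2    0   -1]]
[[138 130 135 142 140 133 139 158 169 150]
 [126 118 146 175 171 153 166 202 215 191]
 [ 79  88 136 179 187 188 204 226 227 204]
 [ 51  54  80 111 144 181 199 209 197 165]
 [ 61  48  46  55  79 107 125 140 145 137]
 [ 75  57  52  68  83  74  67  87 114 129]
 [102  90  82 100 120 108  82  82 10
[... 1206 characters left out ...]
  78 108 142]
 [ 97  78  83  84  83  83  82  83  86 100 115 118 106  80  64  70  83 104]]
bot collar edges [np.float64(0.212750545324364), np.float64(0.2095748331475627), np.float64(0.20639906966530833), np.float64(0.2032232548763576), np.float64(0.20163532824148256), np.float64(0.20004738877946712)]
tip row [[-17 -17 -17 -17 -17 -18 -17 -17]
 [-22 -22 -20 -20 -19 -19 -17 -17]
 [-12 -11 -10  -8 -10 -17 -18 -17]
 [ -3  -4  -3  -3  -4 -10 -22 -27]
 [-10 -10 -10 -12 -11 -12 -17 -19]
 [-18 -18 -20 -23 -20 -16 -16 -16]
 [-16 -20 -26 -23 -19 -16 -16 -16]]
[array([ 0.51479442, -0.03033286,  0.135     ]), array([ 0.51479806, -0.03190977,  0.135     ]), array([ 0.51480169, -0.03348669,  0.135     ])]
```

```bash
cat >> wire.py <<'E'
def build(dx=0,dy=0):
    c1,u1=np.array([0.51136782,0.01378883]),np.array([-0.07836535,0.99692471])
    c2,u2=np.array([0.5298,0.0972]),np.array([0.816,0.578])
    c3,u3=np.array([.5753,.19]),np.array([0.,1.])
    A=inter(c1,u1,c2,u2);B=inter(c2,u2,c3,u3)
    tip=c1+u1*((-.0325-c1[1])/u1[1]); home=np.array([.5753,.2005])
    o=np.array([dx,dy]); return Wire(tip+o,A+o,B+o,home+o)
E
python3 - <<'E'
from wire import *
w=build(); print(w.a,w.cum,w.L)
for q in np.arange(0,w.L+.01,.03): print(round(q,3),w.at(q))
for f in (0,1):
    print("flip",f)
    for p,a in [((.4375,-.232,.06),np.radians(14.2)),((.4375,-.232,.23),np.radians(14.2))]+[((*w.at(q)[0],.149),w.at(q)[1]) for q in np.arange(-.06,w.L+.01,.04)]:
        j=solve_ik(list(p),quat(a,f)); print(np.round(p,3),round(a,2),None if j is None else np.round(j,2))
E
```

```text
[np.float64(-0.07844578086358406), np.float64(0.9544993893988257), np.float64(0.0)] [0.10078797 0.12351276 0.1844083  0.20540729 0.30510148] 0.2651014809288214
0.0 (array([ 0.51500645, -0.0325    ]), np.float64(-0.07844578086358406))
0.03 (array([ 0.51265549, -0.00259226]), np.float64(-0.07844578086358406))
0.06 (array([0.51030453, 0.02731548]), np.float64(-0.07844578086358406))
0.09 (array([0.50795357, 0.05722322]), np.float64(-0.07844578086358406))
0.12 (array([0.51363155, 0.08540441]), np.float64(0.7948284517211524))
0.15 (array([0.53793836, 0.10296467]), np.float64(0.9544993893988257))
0.18 (array([0.5624191 , 0.12030519]), np.float64(0.9544993893988257))
0.21 (array([0.5753    , 0.14539852]), np.float64(0.0))
0.24 (array([0.5753    , 0.17539852]), np.float64(0.0))
0.27 (array([0.5753    , 0.20539852]), np.float64(0.0))
flip 0
[ 0.438 -0.232  0.06 ] 0.25 [ 0.79  0.42 -0.52  2.12  0.33  0.68  1.38]
[ 0.438 -0.232  0.23 ] 0.25 [ 0.86  0.17 -0.55  1.97  0.11  1.02  1.58]
[ 0.52  -0.092  0.149] -0.08 [ 0.63  0.36 -0.69  1.98  0.29  0.9   1.44]
[ 0.517 -0.052  0.149] -0.08 [ 0.59  0.3
[... 603 characters left out ...]
438 -0.232  0.23 ] 0.25 [ 0.43  0.14 -0.08  2.    0.01  1.01 -1.47]
[ 0.52  -0.092  0.149] -0.08 [ 0.29  0.3  -0.27  2.    0.1   0.86 -1.54]
[ 0.517 -0.052  0.149] -0.08 [ 0.25  0.29 -0.32  2.02  0.12  0.86 -1.63]
[ 0.513 -0.013  0.149] -0.08 [ 0.24  0.29 -0.39  2.02  0.14  0.86 -1.73]
[0.51  0.027 0.149] -0.08 [ 0.23  0.29 -0.47  2.03  0.17  0.86 -1.83]
[0.507 0.067 0.149] -0.08 [ 0.22  0.31 -0.56  2.02  0.21  0.87 -1.95]
[0.53  0.097 0.149] 0.95 [-1.09  0.48  1.03  2.03 -0.52  0.92 -2.31]
[0.562 0.12  0.149] 0.95 [-1.08  0.56  1.02  1.95 -0.58  0.96 -2.29]
[0.575 0.155 0.149] 0.0 [ 0.12  0.45 -0.63  1.83  0.32  0.96 -2.22]
[0.575 0.195 0.149] 0.0 [ 0.06  0.47 -0.63  1.81  0.33  0.97 -2.29]
```

Run:
```python
from wire import *
a=np.radians(14.2);Q=quat(a)
hand.move_gripper(.05)
robot.reach([.4375,-.232,.16],Q)
print(robot.line_to([.4375,-.232,.0585],vel=.1,stop_force=8))
s=sensors.observe();print(s["t"],s["eef_pos"],s["ft_force"],s["grip_width"],s["qpos"])
for n in ("side","top"):
    d=snapshot(n); x=d["image"]; x=x[150:230,250:350] if n=="side" else x[180:260,270:370]
    cv2.imwrite(f"pics/{n}1.png",cv2.resize(x,None,fx=7,fy=7,interpolation=cv2.INTER_CUBIC))
```

```text
False
3.775 [ 0.43785589 -0.23216045  0.05901116] [0.81374932 0.16394355 0.38599836] 0.05007246123739461 [ 0.77920823  0.41837956 -0.50077338  2.11891388  0.31782567  0.6748371
  1.38709787]
```

View pics/side1.png

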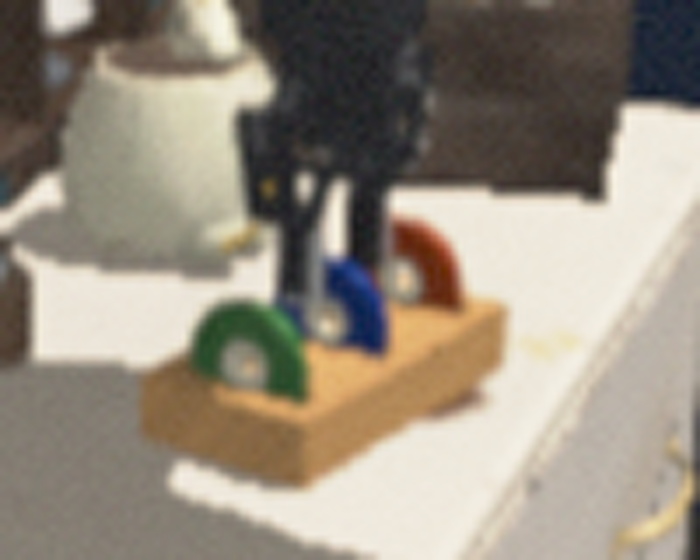

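View pics/top1.png

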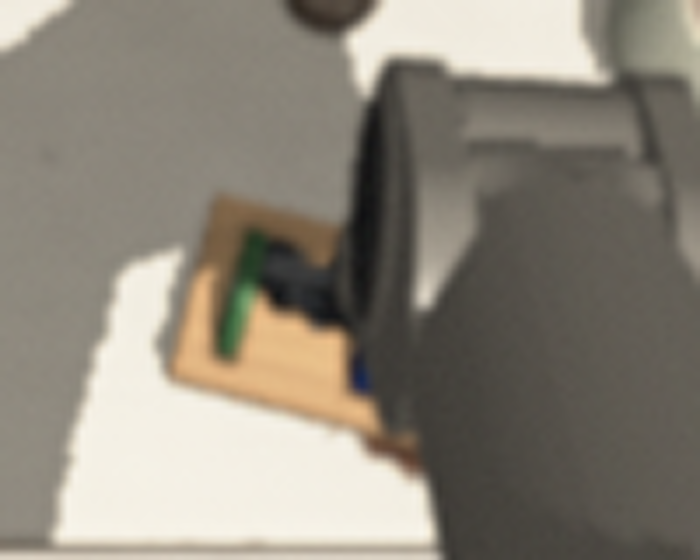

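Run:
```python
from wire import *
hand.move_gripper(.0)
s=sensors.observe();print(s["t"],s["eef_pos"],s["ft_force"],s["grip_width"])
robot.line_to([.4375,-.232,.2],vel=.12)
s=sensors.observe();print(s["t"],s["eef_pos"],s["ft_force"],s["ft_torque"],s["grip_width"])
d=snapshot("side");x=d["image"];cv2.imwrite("pics/side2f.png",x)
cv2.imwrite(f"pics/side2.png",cv2.resize(x[130:230,240:340],None,fx=6,fy=6,interpolation=cv2.INTER_CUBIC))
```

```text
4.325 [ 0.43759107 -0.23229208  0.05880714] [-0.39009517  0.02579065  5.99366271] 0.008184920016104005
5.65 [ 0.4371565  -0.2318423   0.19933079] [-0.07916311  0.46835274 -0.65317557] [ 0.01176841  0.06962052 -0.01488324] 0.007883783596953662
```

View pics/side2.png

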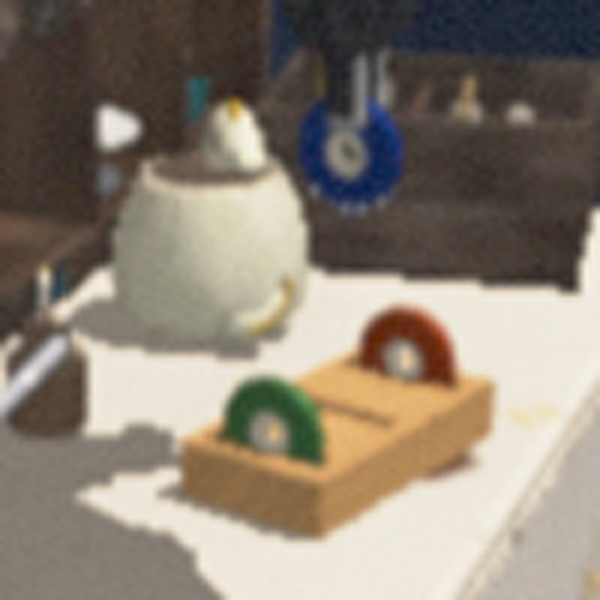

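```bash
cat >> wire.py <<'E'
def ringfit(im,guess,rad=26):
    b,g,r=[im[:,:,i].astype(int) for i in range(3)]
    m=((b-r>20)&(b-g>15)).astype(np.uint8)
    u,v=np.round(guess).astype(int); k=np.zeros_like(m); k[max(0,v-rad):v+rad,max(0,u-rad):u+rad]=1; m*=k
    n,l,st,ce=cv2.connectedComponentsWithStats(m); i=1+np.argmax(st[1:,4]); m=(l==i).astype(np.uint8)
    h=cv2.convexHull(max(cv2.findContours(m,cv2.RETR_EXTERNAL,cv2.CHAIN_APPROX_NONE)[0],key=len))
    return m,h
def ringproj(d,c,a,r=.032,n=72,face=.005):
    # outline of disc: both faces
    t=np.linspace(0,2*np.pi,n,endpoint=False); ax=np.array([np.sin(a),np.cos(a),0]);ex=np.array([np.cos(a),-np.sin(a),0]);ez=np.array([0,0,1.])
    P=[c+r*(np.cos(q)*ex+np.sin(q)*ez)+f*ax for q in t for f in (-face,face)]
    return np.array([proj(d,p) for p in P],np.float32)
E
python3 - <<'E'
from wire import *
d=snapshot("side"); p=sensors.observe()["eef_pos"]; a=np.radians(14.2)
c=p-[0,0,.0148]; print("TCP px",proj(d,p),"ring",proj(d,c),"hole near face",proj(d,c+.005*np.array([np.sin(a),np.cos(a),0])))
m,h=ringfit(d["image"],proj(d,c)); q=np.argwhere(m)[:,::-1]; print(q.min(0),q.max(0),len(q)); e=cv2.fitEllipse(h); print(e)
P=ringproj(d,c,a); print("pred",P.min(0),P.max(0), cv2.fitEllipse(cv2.convexHull(P)))
im=d["image"]; u,v=proj(d,c).astype(int)
g=im.astype(int); print(g[v-8:v+8,u-8:u+8,2])
E
```

```text
TCP px [298.7774858  150.15133953] ring [298.63792662 154.63934296] hole near face [297.78298604 155.01469545]
[290 146] [306 164] 178
((298.20086669921875, 154.51609802246094), (17.17129135131836, 19.023006439208984), 160.27757263183594)
pred [289.36185 144.40938] [308.14282 164.78546] ((298.75048828125, 154.5790252685547), (18.474885940551758, 20.5974178314209), 158.04946899414062)
[[ 68  70  65  59  39  49  40  47  62 108 124  78  74 121 124  99]
 [ 67  66  52  43  32  35  37  37  64 106 121  72  59  94 106  89]
 [ 72  56  25  29  47  53  42  42  70 112 125  77  40  61  75  83]
 [ 54  39  21  32  55  75  74  72  87 117 126  73  30  39  50  78]
 [ 42  29  16  25  53  87  92  97 102 112 102  52  24  35  36  62]
 [ 41  12  16  20  51  86 102 105 102  94  71  39  17  12  29  42]
 [ 38  28  26  23  58 101 123 122 121  94  54  20  26  19  21  32]
 [ 38  30   7  34  82 121 134 125 125 117  74  31   8  11  28  21]
 [ 36  25   7  43  97 140 138 107 108 124  95  46  18  22  13  23]
 [ 31  19  10  45 100 141 136 104  93 111 102  54  31  16  24  29]
 [ 39  17  18  34  90 137 143 126 108 113 101  61  24  20  14  14]
 [ 36  28  17  20  67 116 143 140 132 122  94  42  24  21  28  31]
 [ 55  22   5  20  33  82 110 124 131 109  66  32  13  19  19  25]
 [ 68  43  33   9  17  41  61  90  96  77  41  11  31  22  21  30]
 [ 63  57  55  25  17  24  34  35  49  36  26  12  23  19  35  48]
 [ 75  79  95  72  36  24  20  19  23  26  13  29  20  29  45  59]]
```

Run:
```python
from wire import *
d=snapshot("side"); w=build()
for q in (0,.02,.04,.06,.08,.12,.15,.18,.21,.23): print(q,proj(d,np.r_[w.at(q)[0],.135]).round(2))
im=d["image"]
x0,y0,f=170,185,9
v=cv2.resize(im[y0:y0+65,x0:x0+88],None,fx=f,fy=f,interpolation=cv2.INTER_CUBIC)
for q in np.arange(0,w.L,.005):
    p=(proj(d,np.r_[w.at(q)[0],.135])-[x0,y0]+.5)*f; cv2.circle(v,tuple(p.astype(int)),1,(0,0,255),-1)
cv2.imwrite("pics/ov.png",v)
```

```text
0 [250.47 187.04]
0.02 [248.03 189.51]
0.04 [245.52 192.05]
0.06 [242.93 194.68]
0.08 [240.26 197.39]
0.12 [232.24 202.35]
0.15 [220.95 203.4 ]
0.18 [209.54 204.42]
0.21 [200.29 207.31]
0.23 [196.15 210.34]
```

View pics/ov.png

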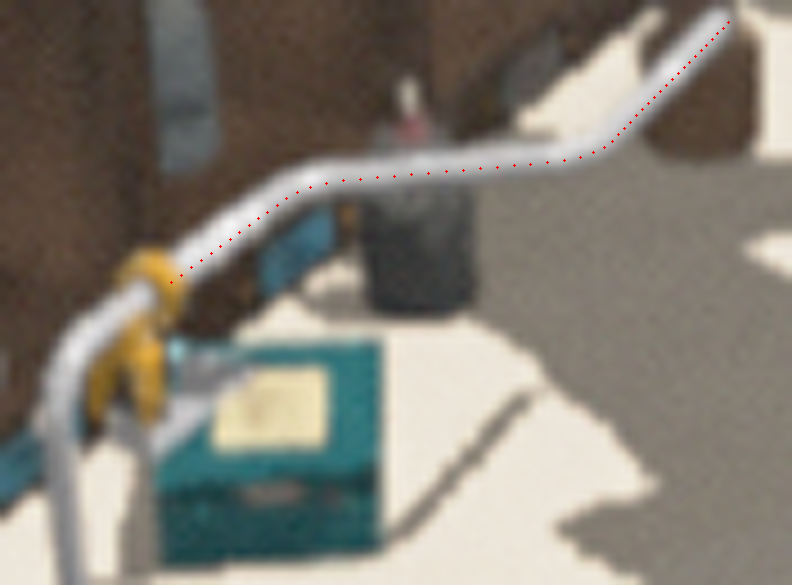

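Run:
```python
from wire import *
w=build(); P,a=w.at(-.03); a=w.a[0]
robot.reach([*P,.2],quat(a)); robot.line_to([*P,.135+.0148],vel=.1)
s=sensors.observe();print(s["t"],P,a,s["eef_pos"],s["ft_force"],s["qpos"])
for n in ("side","top"):
    d=snapshot(n); cv2.imwrite(f"pics/{n}3.png",d["image"]); x=d["image"]; x=x[130:230,190:310] if n=="side" else x[150:240,190:310]
    cv2.imwrite(f"pics/{n}3c.png",cv2.resize(x,None,fx=6.5,fy=6.5,interpolation=cv2.INTER_CUBIC))
```

```text
7.225 [ 0.51735741 -0.06240774] -0.07844578086358406 [ 0.51752685 -0.06254087  0.15003083] [0.12221432 0.30671159 0.00103713] [ 0.58659474  0.34827737 -0.70027139  1.99341207  0.2850333   0.89739876
  1.38488291]
```

View pics/side3c.png

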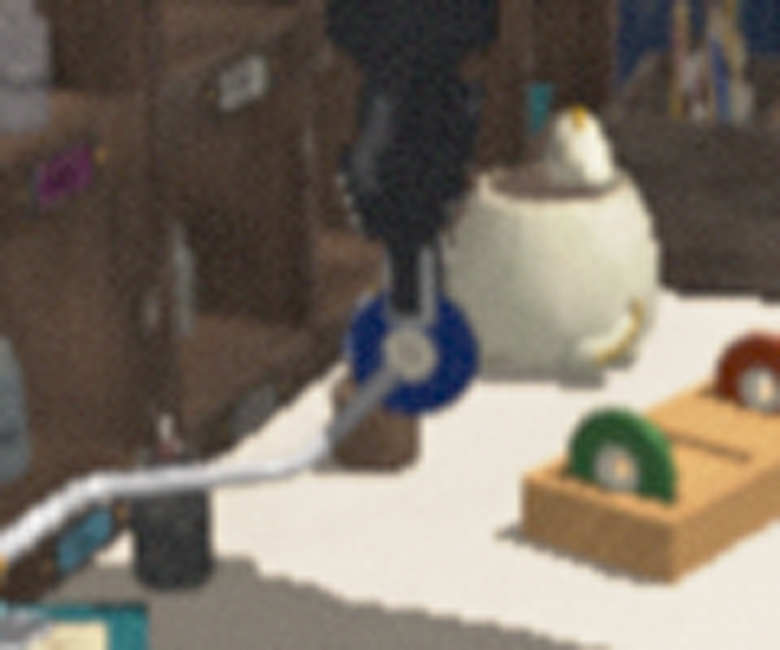

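View pics/top3c.png

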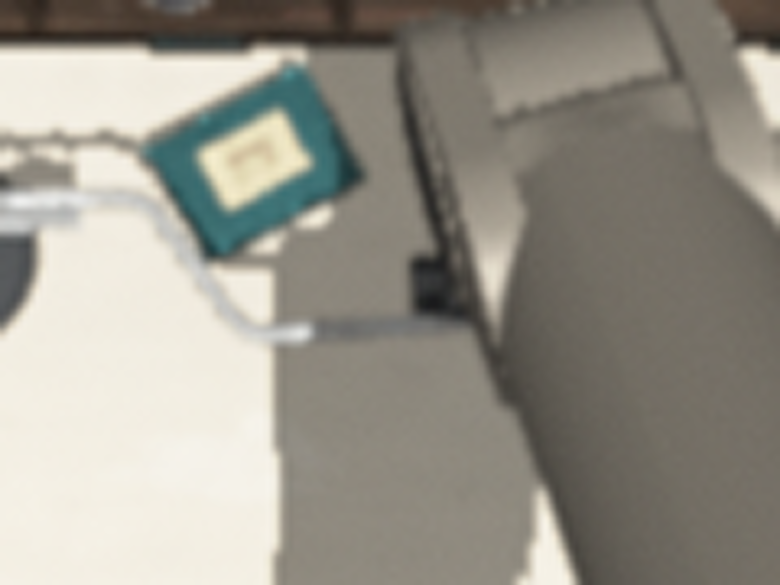

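Run:
```python
from wire import *
d=snapshot("side"); w=build()
ims=[cv2.imread(f"pics/{n}.png").astype(float) for n in ("side0","side2f","side3")]
for k,im in enumerate(ims):
    s=im[:,:,0]-im[:,:,2]
    print(k); 
    if k<2: print(np.round(s[184:206,232:256]).astype(int))
    for c in range(238,251):
        # predicted row
        r=np.interp(c,[240.26,250.47],[197.39,187.04]) if c>=240 else 197.39+(240.26-c)*1.014
        r0=int(round(r))
        v=im[r0-6:r0+6,c].mean(1)
        if k==1: print(c,round(r,2),"rows",r0-6,"..",v.round().astype(int), s[r0-6:r0+6,c].astype(int))
```

```text
0
[[-24 -28 -23 -20 -21 -17 -16 -17 -19 -17 -17 -21 -29 -34 -35 -41 -40 -41
  -34 -29 -21 -18 -17 -16]
 [-26 -22 -24 -20 -19 -16 -17 -14 -13 -13 -16 -15 -28 -29 -34 -34 -33 -26
  -28 -29 -29 -23 -23 -19]
 [-24 -17 -20 -22 -18 -19 -20 -18 -17 -20 -23 -21 -21 -26 -27 -22 -14  -6
   -9 -23 -31 -28 -29 -23]
 [-22 -19 -20 -22 -22 -20 -14 -14 -23 -25 -27 -21 -24 -26 -22 -10  -3   0
   -3 -16 -37 -38 -28 -31]
 [-18 -19 -19 -16 -20 -17 -17 -19 -24 -29 -29 -25 -20 -14 -10  -2  -3  -1
   -4 -21 -40 -41 -35 -23]
 [-17 -31 -24 -19 -16 -23 -29 -28 -31 -28 -34 -35 -19  -9  -3  -1   0  -4
  -19 -39 -50 -43 -37 -24]
 [-10 -26 -22 -17 -25 -30 -24 -24 -30 -28 -37 -30 -18  -5  -1   1  -5 -20
  -40 -47 -47 -43 -35 -22]
 [ -8 -14 -18 -23 -30 -25 -20 -26 -31 -25 -22 -14  -5  -3  -2  -2 -14 -33
  -42 -44 -45 -40 -34 -25]
 [ -9 -20 -20 -32 -26 -20 -21 -21 -32 -22  -8  -2   1  -3   1  -8 -29 -40
  -39 -41 -38 -38 -29 -27]
 [-22 -30 -35 -25 -21 -20 -20 -21 -24 -15  -3  -2  -1  -3  -7 -19 -32 -36
  -34 -38 -38 -39 -30 -26]
 [-32 -25 -22 -22 -20 -20 -22 -20 -18  -8   0  -1  -2  -5 -17 -25 -35 -33
  -36 -38 -39 
[... 4249 characters left out ...]
 212 221 192 139  86  70  61  70] [-25 -17 -10  -2  -1  -1  -2  -5 -16 -24 -29 -29]
246 191.57 rows 186 .. [ 71  97 135 181 205 201 177 133  92  69  70  66] [-27 -20 -12  -2  -1   0  -3  -4 -15 -26 -33 -31]
247 190.56 rows 185 .. [ 73  91 135 184 209 199 165 124  88  69  67  64] [-22 -16 -11  -3  -4  -3  -1  -5 -12 -26 -31 -34]
248 189.54 rows 184 .. [ 85  83 136 185 207 200 172 123  89  69  69  64] [-27 -18 -10  -4   0   1   1  -4 -16 -29 -30 -32]
249 188.53 rows 183 .. [153 105 103 170 205 202 169 128  91  74  72  71] [-36 -31 -11  -4  -2  -1  -1  -8 -18 -29 -28 -30]
250 187.52 rows 182 .. [208 163 102 106 165 183 168 125  92  76  80  71] [-34 -34 -29 -15  -2  -1  -2  -6 -14 -26 -28 -29]
2
```

Run:
```python
from wire import *
w=build(); a=w.a[0]
ims=[];
for _ in range(3): d=snapshot("side"); ims.append(d["image"].astype(float))
im=np.mean(ims,0); np.save("side_pre.npy",im)
p=sensors.observe()["eef_pos"]; c=p-[0,0,.0148]
m,h=ringfit(im,proj(d,c)); print("meas",cv2.fitEllipse(h)); P=ringproj(d,c,a); print("pred",cv2.fitEllipse(cv2.convexHull(P)))
nf=c+.005*np.array([np.sin(a),np.cos(a),0]); print("pred hole",proj(d,nf))
u,v=np.round(proj(d,nf)).astype(int)
print(u,v);print(im[v-8:v+9,u-9:u+9].mean(2).round().astype(int)); 
print((im[v-8:v+9,u-9:u+9,0]-im[v-8:v+9,u-9:u+9,2]).round().astype(int))
```

```text
meas ((253.9426727294922, 183.72564697265625), (16.786231994628906, 18.53407859802246), 1.8789464235305786)
pred ((253.99411010742188, 183.2698211669922), (20.72262954711914, 22.048349380493164), 134.77432250976562)
pred hole [253.35558621 183.91931514]
253 184
[[ 84 101  98  70  57  61  44  40  36  43  71 107  97  62  61  86 108 126]
 [ 77  84  71  55  58  69  61  52  51  46  74 110  95  65  52  62  81 111]
 [ 59  58  54  45  58  76  83  82  78  76  88 110  94  64  47  52  60  91]
 [ 55  48  49  51  58  75  94  99 102 105 106 109  86  58  49  48  52  76]
 [ 62  46  50  48  49  67  93 108 119 120 107  91  67  49  51  48  48  58]
 [ 63  47  47  52  59  87 120 130 134 134 124 102  66  49  51  50  47  48]
 [ 62  46  50  49  71 111 136 136 133 135 136 123  89  59  50  46  46  51]
 [ 66  47  47  53  77 119 139 131 126 128 135 136 104  66  48  50  51  48]
 [ 71  50  47  50  70 113 137 132 125 125 129 137 114  70  48  52  48  51]
 [ 71  50  48  51  72 109 134 135 131 130 132 138 117  73  47  44  48  45]
 [ 73  47  47  59  79 105 124 130 135 136 134 132 102  64  48  51  48  50]
 [ 69  53  59
[... 1013 characters left out ...]
  9  42  65  61  61  62]
 [ 39  61  64  59  36   2 -16 -21 -18 -19 -19 -18   1  35  66  58  65  64]
 [ 35  61  65  60  36   6 -15 -19 -19 -19 -17 -17   0  32  65  70  68  68]
 [ 24  64  63  45  25   4 -10 -16 -18 -20 -18 -15   8  42  64  62  62  62]
 [ 16  52  46  23   8   0  -1  -3  -8  -8  -3   4  26  57  67  64  66  59]
 [ -3  35  26  10   2   0   6  14  14  16  23  33  51  67  63  68  66  41]
 [-20  13   8   0  -1   3  15  40  45  49  53  57  61  62  64  68  48  17]
 [-20   0   0  -1   4  18  39  60  65  72  63  68  67  67  66  49  22  -5]
 [-11  -1   0  -1   8  34  59  65  71  65  68  66  67  61  48  19  -5 -26]
 [ -1  -1  -2 -11  -9  15  36  47  58  63  53  45  37  22   7  -6 -23 -21]]
```

```bash
cat >> wire.py <<'E'
DZ=.0148
def go(w,q,off=(0,0,0),vel=.03,sf=4,verbose=True):
    P,a=w.at(q); t=[P[0]+off[0],P[1]+off[1],.135+DZ+off[2]]
    r=robot.line_to(t,vel=vel,frame=quat(a),stop_force=sf) 
    s=sensors.observe(); 
    if verbose: print(f"q{q:.3f} stop{r} t{s['t']:.2f} err",np.round((s["eef_pos"]-t)*1e3,2),"F",s["ft_force"].round(2),"M",s["ft_torque"].round(2))
    return r,s
E
python3 - <<'E'
from wire import *
w=build(); s=sensors.observe(); print(s["ft_force"].round(2),s["ft_torque"].round(2))
for q in (-.015,-.008,-.002,.004,.010):
    r,s=go(w,q,sf=3)
    if r: break
E
```

```text
[-0.28 -0.21 -0.53] [-0.01  0.01  0.01]
q-0.015 stopFalse t8.18 err [ 0.    0.03 -0.01] F [ 0.5  -0.19  0.15] M [ 0.02  0.   -0.01]
q-0.008 stopFalse t8.56 err [0.03 0.22 0.02] F [-0.45  0.37 -0.4 ] M [-0.   -0.04  0.01]
q-0.002 stopFalse t8.91 err [0.01 0.2  0.01] F [-0.37  0.07  0.34] M [0.01 0.06 0.04]
q0.004 stopFalse t9.26 err [0.02 0.24 0.02] F [ 0.79 -0.34 -0.23] M [-0.02  0.02  0.02]
q0.010 stopFalse t9.61 err [0.01 0.21 0.02] F [ 0.33 -0.11 -0.51] M [-0.06  0.01 -0.01]
```

Run:
```python
from wire import *
w=build()
r,s=go(w,.02,sf=3)
d=snapshot("side"); cv2.imwrite("pics/side4.png",cv2.resize(d["image"][155:215,210:290],None,fx=9,fy=9,interpolation=cv2.INTER_CUBIC))
P,a=w.at(.02); c=np.array([*P,.135+DZ]); n=np.array([np.cos(a),-np.sin(a),0])
for dv in (n,-n,np.array([0,0,1]),np.array([0,0,-1])):
    r=robot.line_to(list(c+dv*.004),vel=.012,stop_force=2.5); s=sensors.observe()
    print(np.round(dv,2),r,"disp mm",np.round((s["eef_pos"]-c)@dv*1e3,2),"F",s["ft_force"].round(2),"t",round(s["t"],2))
    robot.line_to(list(c),vel=.03)
print(sensors.observe()["ft_force"].round(2))
```

```text
q0.020 stopFalse t10.09 err [0.01 0.14 0.03] F [-0.64  0.11 -1.27] M [-0.01 -0.01  0.04]
[1.   0.08 0.  ] True disp mm 2.63 F [-1.38  1.45 -0.73] t 10.47
[-1.   -0.08 -0.  ] False disp mm 3.81 F [ 0.82  0.8  -1.09] t 11.21
[0 0 1] False disp mm 4.02 F [ 0.38  0.25 -2.36] t 11.97
[ 0  0 -1] False disp mm 3.96 F [0.58 0.45 0.38] t 12.74
[ 0.43  0.49 -0.35]
```

View pics/side4.png

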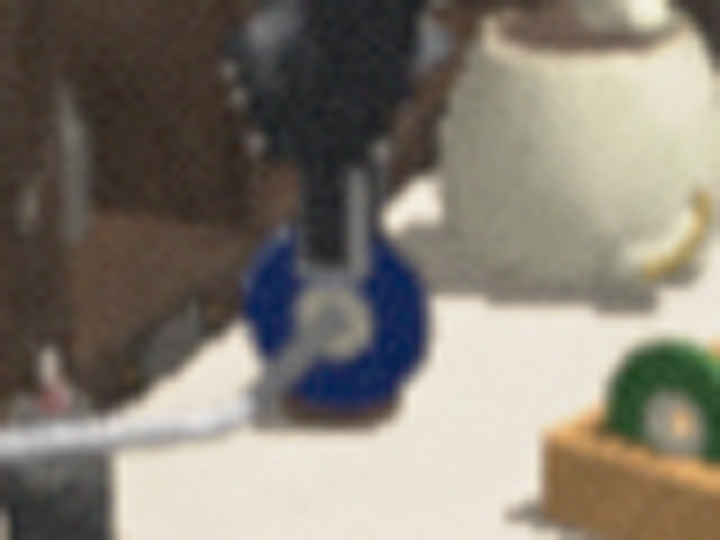

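Run:
```python
from wire import *
w=build();a=w.a[0]
ims=[]
for _ in range(2): d=snapshot("side"); ims.append(d["image"].astype(float))
im=np.mean(ims,0)
cv2.imwrite("pics/side5.png",cv2.resize(im[155:215,210:290].astype(np.uint8),None,fx=9,fy=9,interpolation=cv2.INTER_CUBIC))
s=sensors.observe();p=s["eef_pos"];c=p-[0,0,DZ];print(p,s["grip_width"],s["t"],s["ft_force"])
nf=c+.005*np.array([np.sin(a),np.cos(a),0]); print("pred hole",proj(d,nf), "tip",proj(d,[*w.tip,.135]))
m,h=ringfit(im,proj(d,c)); print("meas",cv2.fitEllipse(h),h.reshape(-1,2).min(0),h.reshape(-1,2).max(0)); P=ringproj(d,c,a); print("pred",cv2.fitEllipse(cv2.convexHull(P)),P.min(0),P.max(0))
```

```text
[ 0.51338747 -0.01261148  0.14980371] 0.008331553262921758 13.125 [-0.0681188   0.03371818 -0.46057124]
pred hole [247.43845006 190.13503399] tip [250.47006741 187.04372831]
meas ((248.4847412109375, 190.2063446044922), (16.474300384521484, 19.02922821044922), 7.536057472229004) [243 181] [256 199]
pred ((248.12574768066406, 189.43511962890625), (21.337820053100586, 22.909940719604492), 134.65867614746094) [236.97899 178.31265] [259.26224 200.56741]
```

View pics/side5.png

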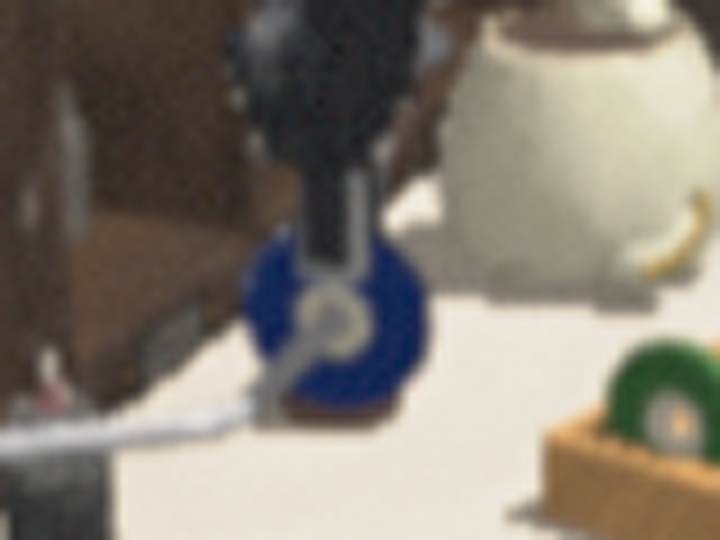

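Run:
```python
from wire import *
w=build(-.0005)
for q in (.035,.05,.07,.085,.094):
    r,s=go(w,q,sf=4,vel=.04)
    if r: break
```

```text
q0.035 stopFalse t13.65 err [-0.03  0.2   0.  ] F [ 0.02 -1.24 -0.29] M [-0.02  0.01 -0.03]
q0.050 stopFalse t14.18 err [-0.02  0.12 -0.01] F [-0.95 -0.8  -0.94] M [ 0.02 -0.03 -0.01]
q0.070 stopFalse t14.82 err [ 0.01  0.   -0.01] F [-0.17 -0.1  -0.28] M [-0.01 -0.01 -0.03]
q0.085 stopFalse t15.35 err [-0.03  0.15 -0.03] F [-0.34 -0.19 -1.08] M [-0.02  0.02  0.01]
q0.094 stopFalse t15.72 err [-0.01  0.28  0.03] F [ 0.17 -0.35 -0.37] M [ 0.04 -0.04  0.03]
```

```bash
cat >> wire.py <<'E'
def pic(n,name,box,f=8,w=None):
    d=snapshot(n); x0,y0,x1,y1=box; v=cv2.resize(d["image"][y0:y1,x0:x1],None,fx=f,fy=f,interpolation=cv2.INTER_CUBIC)
    cv2.imwrite(f"pics/{name}.png",v); return d
E
python3 - <<'E'
from wire import *
pic("side","side6",(190,160,280,230)); pic("top","top6",(180,160,280,230))
E
```

```text
(no output)
```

View pics/side6.png

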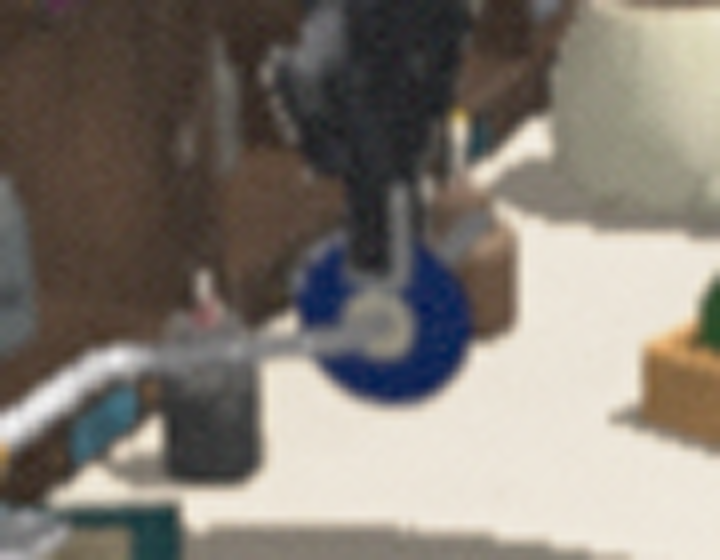

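View pics/top6.png

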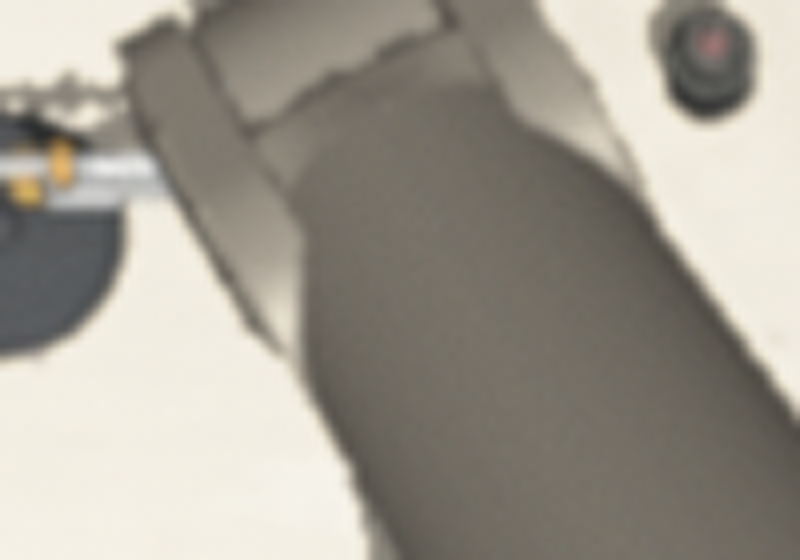

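Run:
```python
from wire import *
w=build(-.0005)
for q in (.100,.104,.108,.112,.116,.120,.124,.13):
    r,s=go(w,q,sf=4,vel=.02)
    if r: break
```

```text
q0.100 stopFalse t16.27 err [-0.03  0.15 -0.  ] F [ 0.7   0.06 -0.29] M [-0.03 -0.02  0.04]
q0.104 stopFalse t16.62 err [0.01 0.01 0.04] F [-0.44  0.41 -0.93] M [-0.01  0.02 -0.01]
q0.108 stopFalse t16.98 err [-0.03 -0.06 -0.  ] F [ 0.22 -0.61 -0.61] M [0.03 0.01 0.02]
q0.112 stopFalse t17.32 err [-0.03 -0.08 -0.  ] F [-0.18 -0.91 -0.47] M [-0.02  0.02 -0.03]
q0.116 stopFalse t17.68 err [-0.08 -0.08 -0.03] F [-0.64 -0.32 -0.21] M [-0.04  0.02  0.02]
q0.120 stopFalse t18.02 err [-0.12 -0.06 -0.04] F [-0.21  0.84 -1.12] M [-0.01  0.04 -0.02]
q0.124 stopFalse t18.38 err [-0.14 -0.09 -0.04] F [ 0.66 -0.39 -0.17] M [ 0.01  0.03 -0.03]
q0.130 stopFalse t18.82 err [ 0.01  0.07 -0.07] F [-0.69 -0.51 -1.04] M [-0.01 -0.03  0.02]
```

Run:
```python
from wire import *
w=build(-.0005)
for q in (.145,.16,.175,.182):
    r,s=go(w,q,sf=4,vel=.03)
    if r: break
pic("side","side7",(170,160,260,230))
```

```text
q0.145 stopFalse t19.48 err [-0.08  0.03 -0.1 ] F [-0.51  0.25 -1.07] M [ 0.02 -0.02 -0.04]
q0.160 stopFalse t20.12 err [-0.06  0.09 -0.08] F [-0.4   0.8  -0.94] M [0.13 0.04 0.  ]
q0.175 stopFalse t20.77 err [0.21 0.41 0.07] F [-0.46  3.22  0.49] M [0.77 0.11 0.03]
q0.182 stopTrue t20.98 err [-4.05 -2.05 -0.34] F [-0.6   1.45  1.31] M [ 0.41  0.01 -0.02]
```

View pics/side7.png

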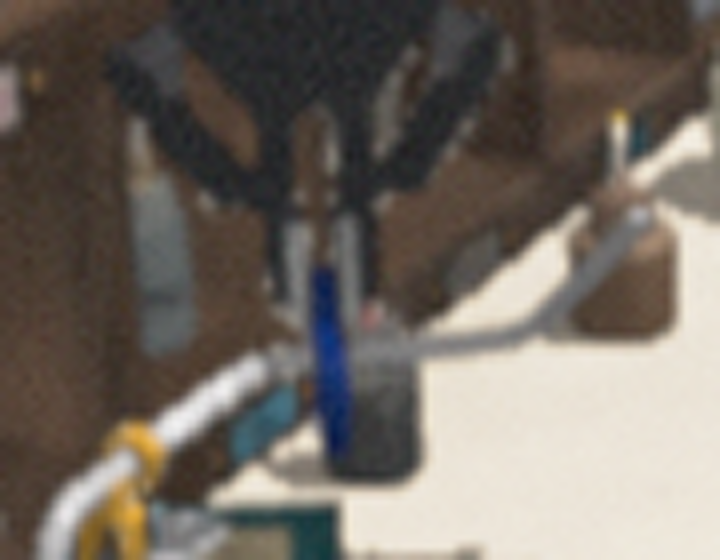

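Run:
```python
from wire import *
s=sensors.observe(); c=s["eef_pos"].copy(); print(c,s["ft_force"].round(2),s["ft_torque"].round(2))
a=build().a[1]; n=np.array([-np.cos(a),np.sin(a),0])
for k in (.0007,.0014,.0021,.0028,.0035):
    robot.line_to(list(c+n*k),vel=.02); F=[];M=[]
    for _ in range(5): robot.dwell(.03); s=sensors.observe(); F.append(s["ft_force"]); M.append(s["ft_torque"])
    print(k,np.mean(F,0).round(2),np.mean(M,0).round(2),round(s["t"],2))
```

```text
[0.55917765 0.11925099 0.14932755] [-0.39  1.78  1.18] [ 0.49 -0.03  0.02]
0.0007 [ 0.2   0.16 -0.47] [0.01 0.05 0.01] 21.45
0.0014 [ 0.24 -0.41 -0.57] [-0.01  0.01  0.  ] 21.87
0.0021 [ 0.35  0.17 -0.63] [ 0.   -0.   -0.01] 22.28
0.0028 [ 0.42 -0.15 -0.55] [-0.    0.03  0.  ] 22.7
0.0035 [ 0.75 -1.5   0.28] [-0.38 -0.19 -0.01] 23.12
```

```bash
cat >> wire.py <<'E'
def build2(dx3=-.0005,dy2=.0022,dyh=0):
    c1,u1=np.array([0.51136782-.0005,0.01378883]),np.array([-0.07836535,0.99692471])
    c2,u2=np.array([0.5298-.0005,0.0972+dy2]),np.array([0.816,0.578])
    c3,u3=np.array([.5753+dx3,.19]),np.array([0.,1.])
    A=inter(c1,u1,c2,u2);B=inter(c2,u2,c3,u3)
    tip=c1+u1*((-.0325-c1[1])/u1[1]); return Wire(tip,A,B,np.array([.5753+dx3,.2005+dyh]))
def meas(n=5):
    F=[];M=[]
    for _ in range(n): robot.dwell(.02); s=sensors.observe(); F.append(s["ft_force"]); M.append(s["ft_torque"])
    return np.mean(F,0),np.mean(M,0),s
def go2(w,q,sf=4,vel=.03,off=(0,0,0)):
    P,a=w.at(q); t=np.array([P[0]+off[0],P[1]+off[1],.135+DZ+off[2]])
    r=robot.line_to(list(t),vel=vel,frame=quat(a),stop_force=sf); F,M,s=meas()
    print(f"q{q:.3f} y{t[1]:.4f} stop{r} t{s['t']:.2f} err",np.round((s["eef_pos"]-t)*1e3,2),"F",F.round(2),"M",M.round(2))
    return r,F,M,s
E
python3 - <<'E'
from wire import *
w=build2(); print(w.cum,w.L,w.a)
p=sensors.observe()["eef_pos"][:2]
qs=np.arange(.15,.21,.0005); q=qs[np.argmin([np.linalg.norm(w.at(x)[0]-p) for x in qs])]; print(q,w.at(q),p)
go2(w,q)
for x in np.arange(q+.003,.212,.004):
    r,F,M,s=go2(w,x)
    if r or np.abs(M).max()>.3: break
E
```

```text
[0.10287836 0.12560315 0.18669944 0.20769843 0.30519262] 0.2651926212226507 [np.float64(-0.07844578086358386), np.float64(0.9544993893988257), np.float64(0.0)]
0.17800000000000002 (array([0.55841742, 0.12002484]), np.float64(0.9544993893988257)) [0.55721602 0.12197851]
q0.178 y0.1200 stopFalse t23.45 err [-0.09  0.1  -0.03] F [-0.2   0.32 -0.59] M [-0.01  0.02 -0.  ]
q0.181 y0.1218 stopFalse t23.78 err [-0.03  0.12 -0.08] F [-0.11 -0.41 -0.87] M [-0.01  0.04 -0.02]
q0.185 y0.1241 stopFalse t24.15 err [-0.01  0.06 -0.05] F [-0.16  0.13 -0.92] M [0.   0.02 0.  ]
q0.189 y0.1265 stopFalse t24.52 err [-0.12 -0.16 -0.06] F [-0.47  0.54 -0.43] M [ 0.02  0.01 -0.02]
q0.193 y0.1294 stopFalse t24.93 err [-0.15 -0.23 -0.05] F [ 0.02 -0.08 -0.18] M [ 0.   -0.    0.02]
q0.197 y0.1327 stopFalse t25.35 err [-0.09 -0.22 -0.04] F [-0.08 -0.12 -0.26] M [-0.   -0.01 -0.03]
q0.201 y0.1364 stopFalse t25.77 err [-0.07 -0.27 -0.05] F [ 0.05 -0.23 -0.48] M [-0.   -0.01 -0.02]
q0.205 y0.1403 stopFalse t26.18 err [-0.02 -0.27 -0.03] F [-0.04 -0.   -0.52] M [-0.   -0.   -0.02]
q0.209 y0.1443 stopFalse t26.55 err [-0.03 -0.26 -0.05] F [ 0.06 -0.04 -0.78] M [-0.   -0.   -0.01]
```

Run:
```python
from wire import *
w=build2()
r,F0,M0,s=go2(w,w.L-.042); c=s["eef_pos"].copy()
for nm,dv in (("+x",[1,0,0]),("-x",[-1,0,0]),("+z",[0,0,1]),("-z",[0,0,-1])):
    dv=np.array(dv)
    for k in (.0008,.0014,.002,.0026,.0032):
        robot.line_to(list(c+dv*k),vel=.02); F,M,s=meas(3)
        if abs((F-F0)@dv)>1.2 or np.abs(M-M0).max()>.15: break
    print(nm,k,(F-F0).round(2),(M-M0).round(2),round(s["t"],2))
    robot.line_to(list(c),vel=.03)
```

```text
q0.223 y0.1585 stopFalse t27.26 err [ 0.03 -0.16 -0.04] F [-0.05  0.03 -0.65] M [-0.02 -0.01 -0.  ]
+x 0.0014 [-3.07 -1.04  1.89] [-0.18  0.83  0.01] 27.86
-x 0.0026 [1.04 0.21 0.46] [ 0.04 -0.38 -0.  ] 29.31
+z 0.0032 [-0.03 -0.2   0.52] [ 0.01  0.01 -0.02] 31.06
-z 0.0008 [-0.09 -0.58  1.68] [0.04 0.05 0.01] 31.62
```

Run:
```python
from wire import *
w=build2(-.0011); o=(0,0,.0017)
go2(w,w.L-.042,off=o)
for d in (.036,.033,.030,.027,.024,.021):
    r,F,M,s=go2(w,w.L-d,off=o,vel=.02,sf=9)
    if r or np.linalg.norm(F)>8: break
pic("side","side8",(160,160,250,230))
```

```text
q0.223 y0.1585 stopFalse t32.20 err [ 0.02 -0.03  0.04] F [ 0.22 -0.11 -0.58] M [ 0.02 -0.02  0.01]
q0.229 y0.1645 stopFalse t32.73 err [-0.01 -0.02 -0.04] F [-0.01 -0.35 -0.29] M [ 0.03  0.02 -0.01]
q0.232 y0.1675 stopFalse t33.12 err [-0.02  0.03 -0.02] F [-0.07  0.08 -0.73] M [ 0.01  0.01 -0.01]
q0.235 y0.1705 stopFalse t33.50 err [-0.05  0.02 -0.04] F [-0.18  0.09 -0.66] M [ 0.01  0.01 -0.02]
q0.238 y0.1735 stopFalse t33.88 err [-0.01  0.03 -0.01] F [ 0.42  0.22 -0.35] M [ 0.01  0.02 -0.01]
q0.241 y0.1765 stopFalse t34.27 err [ 0.    0.05 -0.01] F [ 0.05 -0.06 -0.75] M [-0.01  0.01  0.02]
q0.244 y0.1795 stopFalse t34.65 err [-0.03  0.02 -0.03] F [-0.16 -0.19 -0.35] M [ 0.01  0.01 -0.02]
```

View pics/side8.png

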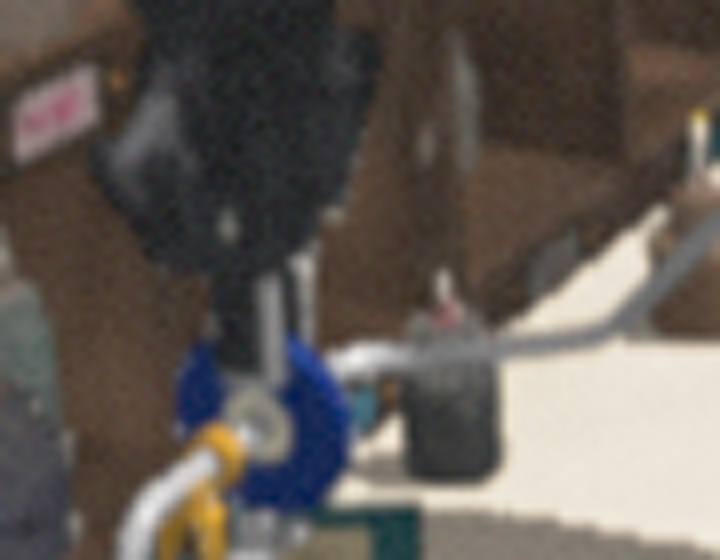

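Run:
```python
from wire import *
w=build2(-.0011); o=(0,0,.0017)
for d in (.0185,.016,.0135,.011,.0085):
    r,F,M,s=go2(w,w.L-d,off=o,vel=.015,sf=9)
    if r or np.linalg.norm(F)>8: break
```

```text
q0.246 y0.1820 stopFalse t35.10 err [0.05 0.04 0.06] F [-0.06 -0.73  0.9 ] M [-0.18  0.02  0.  ]
q0.249 y0.1845 stopFalse t35.50 err [ 0.01  0.02 -0.  ] F [-0.48 -1.63  1.4 ] M [-0.42  0.    0.03]
q0.251 y0.1870 stopFalse t35.90 err [ 0.   -0.03 -0.01] F [ 0.05 -2.4   1.56] M [-0.73 -0.02  0.01]
q0.254 y0.1895 stopFalse t36.30 err [0.   0.59 0.13] F [0.17 1.04 2.03] M [ 0.16 -0.04  0.  ]
q0.256 y0.1920 stopFalse t36.70 err [0.02 0.13 0.02] F [-0.34 -0.06  2.14] M [ 0.06 -0.01 -0.01]
```

Run:
```python
from wire import *
w=build2(-.0011); o=(0,0,.0017)
for d in (.006,.004,.002,.001,0,-.001,-.002,-.003,-.004,-.005,-.006):
    r,F,M,s=go2(w,w.L-d,off=o,vel=.012,sf=4)
    if r or F[1]<-2.5 or abs(M[0])>.6: break
```

```text
q0.259 y0.1945 stopFalse t37.14 err [-0.01  0.06  0.01] F [ 0.43 -0.19  1.93] M [-0.05 -0.   -0.02]
q0.261 y0.1965 stopFalse t37.54 err [-0.09  0.3  -0.07] F [ 0.01  1.55 -0.47] M [0.44 0.   0.01]
q0.263 y0.1985 stopFalse t37.94 err [-0.04 -0.16 -0.11] F [-0.06  0.13 -0.59] M [0.   0.01 0.02]
q0.264 y0.1995 stopFalse t38.27 err [ 0.04 -0.25 -0.06] F [ 0.36 -1.84 -0.68] M [-0.47 -0.04  0.  ]
q0.265 y0.2005 stopFalse t38.61 err [ 0.05 -1.06 -0.1 ] F [-0.41 -6.41  1.11] M [-1.48  0.09  0.04]
```

Run:
```python
from wire import *
x=.5753-.0011
robot.line_to([x,.1979,.135+DZ+.0017],vel=.01); F,M,s=meas(); print(F.round(2),M.round(2))
robot.line_to([x,.1979,.135+DZ-.0003],vel=.01); F,M,s=meas(); print(s["t"],s["eef_pos"],F.round(2),M.round(2))
pic("side","side9",(160,160,250,230))
```

```text
[-0.24 -0.2  -0.39] [-0.02  0.    0.01]
39.5333 [0.57417828 0.19793509 0.14945064] [-0.13 -0.06 -0.35] [0.01 0.01 0.01]
```

View pics/side9.png

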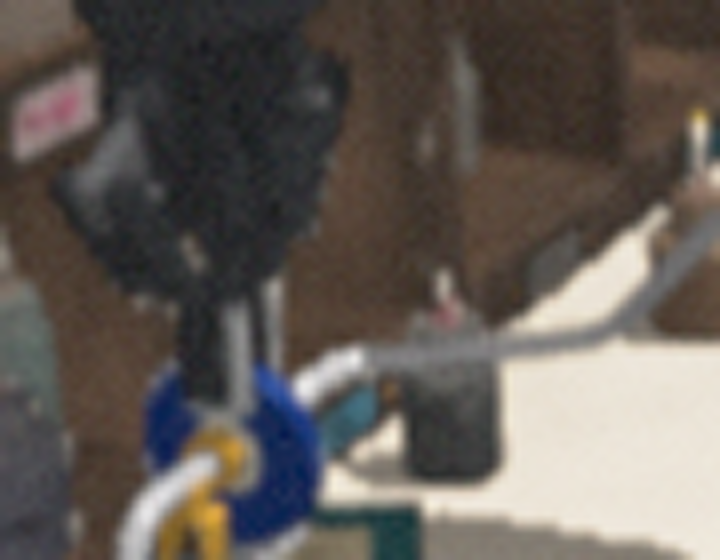

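Ring is against the collar side, with the keeper leaf behind/under it and no residual forces. Release and retreat.

Run:
```python
from wire import *
p=sensors.observe()["eef_pos"]
hand.move_gripper(.035); F,M,s=meas(); print(s["t"],s["grip_width"],s["eef_pos"],F.round(2),M.round(2))
print(robot.line_to([p[0],p[1],.30],vel=.1,stop_force=8)); F,M,s=meas(); print(s["t"],s["eef_pos"],F.round(2))
robot.reach([.45,-.2,.35],quat(0)); robot.dwell(.3)
print(sensors.observe()["t"])
pic("side","side10",(160,170,330,250),4.7); pic("top","top10",(150,150,350,250),4); pic("side","side10b",(165,185,225,245),10)
```

```text
40.0417 0.03491258383650601 [0.57419563 0.19789044 0.14950318] [-0.38 -0.02 -0.15] [-0. -0.  0.]
False
41.7833 [0.57407738 0.19787677 0.29950639] [ 0.13 -0.01  0.22]
43.6333
```

View pics/side10.png

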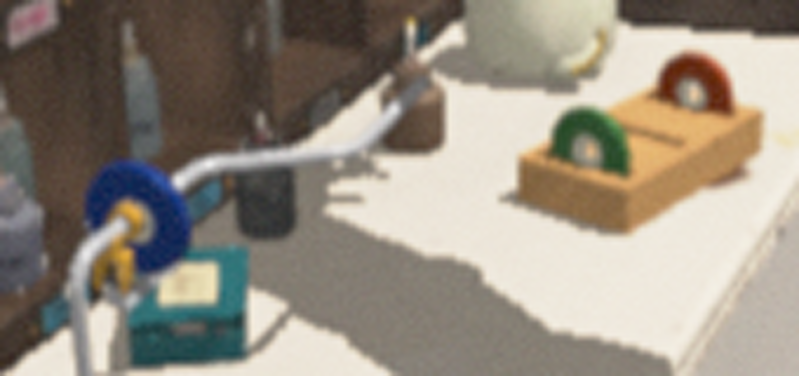

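View pics/top10.png

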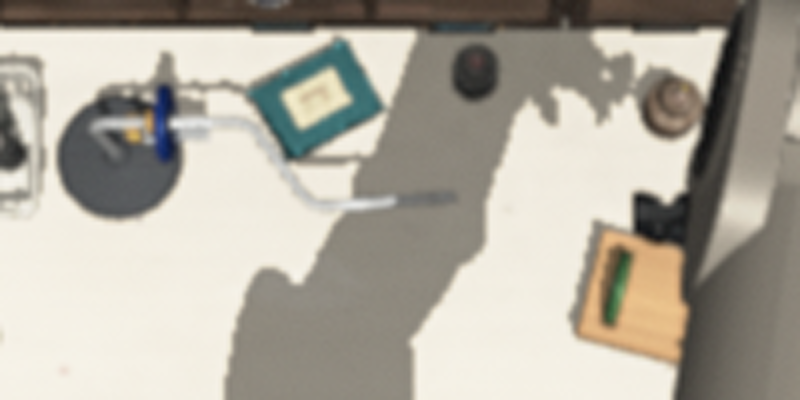

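View pics/side10b.png

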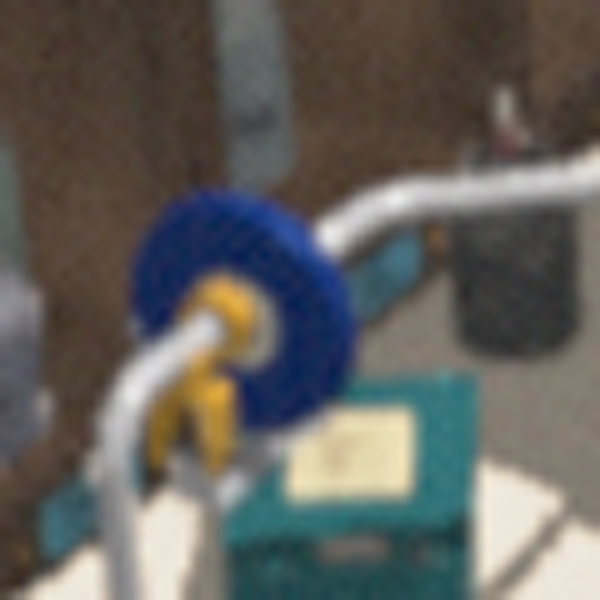

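Run:
```python
from wire import *
robot.dwell(.3); job.sign_off(); print(sensors.observe()["t"])
```

```text
the job is handed in; nothing more can be done
the job is handed in; nothing more can be done
```

The blue ring is home on the wire between the keeper and the brass collar. I let go of it and handed the job in at about 44 s of the 72 s allowed; sign-off reports no verdict.

**What I did:** I lifted the ring from the middle pocket, threaded it over the wire tip and slid it round both bends. At the second bend I felt a contact of about 3 N. I felt for the free play there, re-centred by about 2 mm, and went round the rest without contact. I pushed on past the keeper until the ring touched the collar, backed off about 2 mm, and let go.

**Last checks:**
- **Forces:** the highest settled wrist reading was about 6.5 N, at the collar touch. These are wrist readings taken at stops, so I did not measure the ring-to-wire force directly.
- **Keeper:** the ramp took about 2.4 N along the wire. The upward push then fell to zero at about 2 mm before the collar, so I take it as sprung up. I inferred this from the forces and did not clearly see it in the pictures.
- **Ring:** the final pictures show it hanging beside the collar and looking square to the wire.
- **Other rings:** green and rust are still standing in the rack in the side view; the arm hid rust in the top view.
- **Robot:** the gripper was clear of everything.

**What disagreed:**
- The two cameras differed by about 2–3 mm on where the wire is, and my fit of the middle straight was about 2 mm off. I corrected both by feel.
- An early test of sideways play just after threading gave up to about 4 mm without clear contact, more than the 2 mm expected. Later tests near the keeper gave a range that fitted the hole sideways. Up and down I touched only on the low side, so I set the ring's height from that one side.

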